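# Draw the sample boat out of the tube furnace with the draw rod

## Robot

A 7-joint arm with a two-finger parallel gripper is mounted at the origin on the work surface. World frame = base frame: x ahead of the robot, y to its left, z up, the work surface at z = 0. Lengths are in m, angles in rad, forces in N, time in s.
With the tool pointing down it reaches from about 0.4 to 0.85 m from the base axis. Payload 4.5 kg.
Tool frame: the origin (TCP) lies between the finger pads; the fingertips stand 8 mm ahead of it and the grasp point (between the pads) lies 11 mm behind it; z points along the fingers, y is the line along which they close (so a half turn about z gives the same grasp; the last joint's range is limited). The gripper opens to 85 mm and grips with 20 to 120 N. Pads are 22 mm wide; open, the fingers measure 114 mm over their backs; the gripper's body (76 mm by 85 mm) begins 54 mm behind the grasp point. The pads swing forward as they close: fully open they stand 13 mm farther back than shut.
Start: joints at [-1.285, 0.689, -0.195, 1.565, 0.157, 0.902, -0.215], TCP at [0.156, 0.605, 0.239] pointing down, gripper open.
Joint ranges: [-3.01, 3.01], [-0.46, 2.08], [-1.47, 1.51], [0.13, 2.56], [-1, 4.14], [0.04, 2.09], [-2.66, 2.66]. Speed limits (rad/s): [2.57, 2.57, 3.14, 3.14, 3.14, 3.14, 3.14].

## Interface

Orientations are given as a 3x3 rotation matrix whose columns are the frame's x, y, z axes.
In Python, from workcell import r gives the robot as it stands. The module is installed in compiled form; this text tells all that it offers.
- The arm moves only by the tool carry_out, never from a script. Its argument "series" is a list of rows, each a list of 6 numbers: the shift along the tool's x, y, z scaled (see below), then the turn, a rotation vector about the tool's x, y, z scaled (see below). In form: [[x, y, z, rx, ry, rz], ...]. A call has 1 to 8 rows; each row shifts and turns the commanded pose from where the row before left it, along the tool's axes as they then stand; what a row does not reach is not made up. The controller multiplies each number of a shift by 0.5 m and each number of a turn by 180 degrees. A row lasts 1/8 s, in which the tool goes at most 62.5 mm and 10.7 degrees, less where a joint would pass 70% of its speed; a pose out of reach is approached as far as the arm can. A call with a number of a shift or a turn outside -1 to 1 is refused whole. A call with a gripper value outside its range is refused whole. "claw" is the gripper command: -1 is fully open, 1 is shut, values between are in proportion, set as the call begins (left out, the last holds). The fingers move at their own pace and stop on an object; the grip force is fixed at half the most. Time passes only in rows, so rows that do not move let the fingers close. It gives the time, the measured TCP pose, the force, the opening and the grip force at its end, in the units of the state.
- r.observe(): the state, without advancing time (a new reading comes with each control period).
- r.capture(name): name is "scene" or "side" or "wrist"; returns the picture (400x640x3 uint8, blue, green, red); there is no depth.
- r.get_calibration(name): a dict with "fov_y" (degrees; the focal length in pixels is half the picture's height over the tangent of half this angle, whatever the lens; pixels are square), "cx", "cy" (the principal point, pixels), "R" (3x3) and "t" (3): a world point X has camera coordinates R X + t. Camera axes: x right, y down, z forward; pixel columns grow to the right and rows downward; lengths in m; the calibration is good to about 2 mm. The wrist camera is an equidistant fisheye: a pixel r from the principal point sees the ray r / f radians off the axis. A picture is of the moment at which its call begins: read the wrist's pose just before it. get_calibration takes no time and is no camera call; for the wrist camera it gives the pose at the moment of the call.
- r.sign_off(): hands the job in; it is judged then, once.
Trained networks look in the newest picture that a camera, given by its name, has taken for a name from the list of things; names that differ only in an ending like _2 or _b are one class to them, and where a whole thing is asked for, a point or a joint stands for the part that bears it (a point fixed in the world has none). Each returns a list of dicts, best first, with "p" (0 to 1); they miss things now and then, are a little off and sometimes report something else, mostly with a low value. They report only what shows in the picture. A call takes as long as a camera call.
- r.boxes_of(camera, thing): "xyz" ([x, y, z] in m, in world coordinates, good to about 4 mm: the middle of the surface that is visible of it).
- r.outline_of(camera, thing): "mask" (400x640 bool, what is visible of it).
The state is a dict: "time_s": time; "qpos": joint angles; "dq": joint speeds; "effort": joint torques, N m; "tcp_pos": TCP position; "eef_rot": TCP orientation; "wrist_force": force on the tool from outside, world axes, zero at the start; "wrist_torque": the same for the moment, N m; "opening": opening from 0.0 (shut) to 1.0 (fully open); "grasp_force": force on a finger pad.
Only numpy, scipy, OpenCV 4.12 (cv2) and the standard library are available. Lean on these libraries where they do the work, as an engineer would, in place of code of your own. Each camera call takes 0.05 s, during which the arm holds its last target. There are 200 camera calls.

## Task

The sample has cooled: pull the draw rod out from under the furnace's control box (it was pushed in handle first), lay it on the bench, and take it again by its wooden handle so that its disc end points into the glass tube. With the rod held by its handle, drop the disc inside the boat behind the boat's front wall and draw the boat, with the copper slug still standing in it, out of the tube until the whole boat is on the flat loading apron, clear of the tube's mouth. Unhook the rod and lay it flat on the bench; do not knock the glass tube, and leave the other things on the bench where they are.

Things in the scene. Friction and masses are not known exactly. Their poses are not given: they have to be found in the camera images.
- furnace: Grey tube furnace, fixed. Origin on the bench under the tube axis, in the plane of the end face the glass tube comes out of. y runs along the tube out towards its mouth, z up, -x towards the robot. Sizes in mm in this frame. Chamber: x -115..115, y -250..0, up to z 265. Tube axis at x 0, z 150.
- control_box (a point): Middle of the underside of the furnace's green control box (furnace x -201, y -125, z 45; axes as the furnace). The box: 168 (x) by 250 (y), z 45..150, standing 45 mm clear of the bench on four feet 18 mm thick at furnace x -275 and -127, y -240 and -12. The rod's handle is underneath.
- tube: Clear glass tube fixed in the furnace, bore radius 38, outer radius 41, open mouth 150 mm out from the furnace's end face. Fragile: a knock of 30 N breaks it. Origin on its axis (150 above the bench), 10 mm inside the end face; y along it towards the mouth. Clear height in its middle above the hearth plate: 58.
- mouth (a point): Point on top of the flat steel hearth plate at the tube's mouth (furnace x 0, y 150, z 130); axes as the furnace. The plate, 56 wide, lies along the inside of the tube and runs on 140 mm out of the mouth, level, as the loading apron. Outside the tube it has turned-up edges 7 high (x 28 to 32 either side) and a leg under its outer end.
- boat: Loose white ceramic tray, open on top, about 0.16 kg, 44 (x) by 80 (y) by 16 high, walls and floor 3 thick, on the hearth plate in the tube. Origin: middle of its underside; y points out of the tube: front wall at y 37..40, top at z 16. It starts with the front wall 70 to 115 inside the mouth. A partition 10 high (y -3..0) parts the empty front pocket (y 0..37, x -19..19) from the rear one.
- slug: Copper cylinder, 22 diameter, 30 high, 0.1 kg, standing in the rear pocket of the boat (about y -19 of the boat). Origin: middle of its underside.
- rod: Draw rod, loose, 300 long, 0.14 kg, lying along its x. Origin on its underside at half length; its axis is 14 above. Dark disc 28 diameter, 5 thick at the +x end; steel shank 10 diameter (x -45..145); brass ferrule; square wooden handle 28 x 28 (x -150..-50). At the start only the disc end, 95 to 125 mm, sticks out from under the control box on the mouth side. Balances about x -35.
- rod_disc (a point): Centre of the disc at the rod's end (rod x 147.5, on its axis); axes as the rod. Hooked, the shank rests on the boat's front wall with the rod's axis 21 above the boat's underside; the disc then reaches 9 below the top of the wall and clears the boat's floor.
- rod_handle (a point): Middle of the wooden handle (rod x -100, on its axis, 14 above the rod's underside); axes as the rod.
- zinc_cube: Bystander: grey metal cube, 40 mm edge; origin under its middle.
- copper_cylinder: Bystander: upright copper cylinder, 38 mm diameter, 50 high; origin under its middle.
- pulley: Bystander: brass pulley wheel lying flat, 60 mm diameter, 18 high; origin under its middle.
- prism: Bystander: upright green-tinted glass three-sided prism, 60 mm high, corners 24 mm from its axis; origin under its middle.
- calorimeter: Bystander: open copper cup, 68 mm diameter, 85 high; origin under its middle.

How it is judged:
By the outcome, as a careful person would: the job done as asked, in the order asked, and still so for the second after the job is handed in, with the robot touching nothing.
It also fails if it takes over 72 s, if anything falls off the work surface, if the arm or the gripper's body presses on something with over 40 N, if the wrist force passes 120 N, or if a joint passes its speed limit or range.

## Working session

There is one attempt and no reset: what is moved stays moved. The work goes in short steps, Python scripts to look and compute and a tool call to move; the robot and the scene stay as the last step left them, time stands still between calls to the robot, and variables do not carry over. Pictures are saved under pics/ and viewed, at most 10 in all, crops included, and the job is handed in when it is done.

Besides the shell and the picture viewer there is one more tool, called in YAML: its name, and indented under it one key for each argument. carry_out: Moves the arm, as the interface text tells. Its arguments: {"type":"object","properties":{"series":{"type":"array"},"claw":{"type":"number"}},"required":["series"]}

```bash
mkdir -p pics
cat > h.py <<'E'
import numpy as np, cv2
from workcell import r
def snap(n,f):
    im=np.array(r.capture(n)); cv2.imwrite('pics/'+f+'.png',im); return im
def proj(n,X):
    c=r.get_calibration(n); f=200/np.tan(np.radians(c['fov_y'])/2)
    p=np.array(c['R'])@np.array(X)+np.array(c['t']).ravel(); return c['cx']+f*p[0]/p[2], c['cy']+f*p[1]/p[2]
def pix2plane(n,u,v,z):
    c=r.get_calibration(n); f=200/np.tan(np.radians(c['fov_y'])/2)
    R=np.array(c['R']);t=np.array(c['t']).ravel()
    d=R.T@np.array([(u-c['cx'])/f,(v-c['cy'])/f,1]); o=-R.T@t
    return o+d*(z-o[2])/d[2]
E
python3 - <<'E'
from h import *
np.set_printoptions(precision=4,suppress=True)
for n in('scene','side'):
    snap(n,n+'0'); c=r.get_calibration(n); print(n,-np.array(c['R']).T@np.array(c['t']).ravel(),np.array(c['R'])[2],c['fov_y'])
    for t in('furnace','control_box','tube','mouth','boat','slug','rod','rod_disc','zinc_cube','copper_cylinder','pulley','prism','calorimeter'):
        print(t,[(np.round(b['xyz'],3).tolist(),round(b['p'],2)) for b in r.boxes_of(n,t)[:2]])
s=r.observe();print(s['tcp_pos'],s['eef_rot'],s['time_s'])
E
cd pics; python3 -c "
import cv2,numpy as np
a=cv2.imread('scene0.png');b=cv2.imread('side0.png');cv2.imwrite('both0.png',np.vstack([cv2.resize(a,(480,300)),cv2.resize(b,(480,300))]))"
```

```text
scene [1.0513 0.4716 1.2197] [-0.3665 -0.3418 -0.8654] 54.46944328543117
furnace [([0.629, -0.304, 0.188], 0.84), ([0.44, -0.227, 0.017], 0.2)]
control_box [([0.63, -0.302, 0.189], 0.77)]
tube [([0.642, -0.188, 0.183], 0.95), ([0.528, 0.468, 0.049], 0.61)]
mouth [([0.631, -0.302, 0.187], 0.96)]
boat []
slug []
rod [([0.442, -0.221, 0.018], 0.45)]
rod_disc []
zinc_cube [([0.669, 0.398, 0.04], 0.71), ([0.436, -0.22, 0.016], 0.69)]
copper_cylinder [([0.724, 0.318, 0.052], 0.63)]
pulley [([0.739, 0.238, 0.017], 0.7)]
prism []
calorimeter [([0.529, 0.468, 0.05], 0.6)]
side [0.7927 0.8353 0.9714] [-0.1846 -0.6753 -0.7141] 49.92336909958325
furnace [([0.615, -0.279, 0.16], 0.67)]
control_box [([0.615, -0.275, 0.156], 0.56)]
tube [([0.642, -0.18, 0.181], 0.67)]
mouth [([0.616, -0.279, 0.158], 0.63)]
boat []
slug []
rod []
rod_disc [([0.44, -0.217, 0.014], 0.48)]
zinc_cube [([0.667, 0.402, 0.04], 0.81)]
copper_cylinder []
pulley []
prism [([0.543, 0.46, 0.052], 0.61), ([0.736, 0.145, 0.042], 0.51)]
calorimeter [([0.542, 0.46, 0.053], 0.73), ([0.617, -0.28, 0.157], 0.27)]
[0.1557 0.6053 0.2393] [[-0.9685  0.2491 -0.    ]
 [ 0.2491  0.9685  0.0001]
 [ 0.      0.0001 -1.    ]] 1.4
```

View pics/scene0.png

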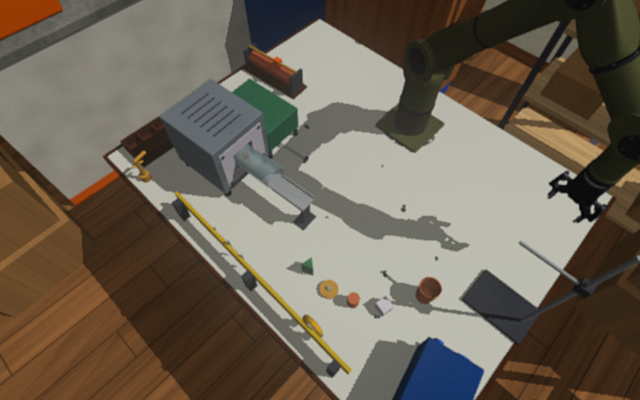

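View pics/side0.png

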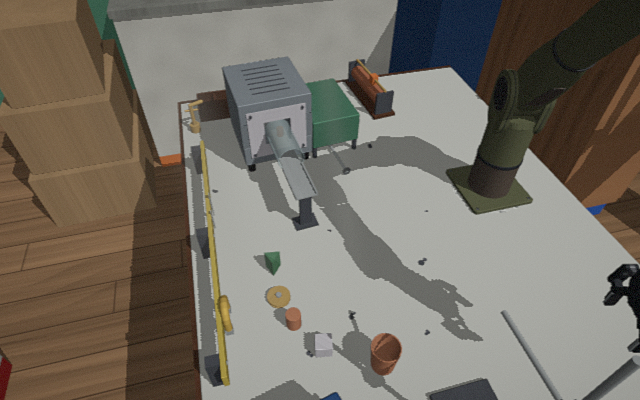

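The pictures show the furnace at the back with its tube and apron running towards the camera. The apron's end is at about (300,195) in the side view. The rod's disc is at about (347,170), sticking out from under the green box. The bystanders are well away, at the near end of the bench.

Run:
```python
import cv2,numpy as np
a=cv2.imread('pics/side0.png')[50:240,215:375];b=cv2.imread('pics/scene0.png')[70:240,155:325]
a=cv2.resize(a,None,fx=3,fy=3,interpolation=cv2.INTER_CUBIC)
b=cv2.resize(b,None,fx=3,fy=3,interpolation=cv2.INTER_CUBIC)[:, :310] if 0 else cv2.resize(b,None,fx=1.8,fy=1.8,interpolation=cv2.INTER_CUBIC)
o=np.zeros((570,800,3),np.uint8);o[:570,:480]=a;o[:b.shape[0],485:485+306]=b
cv2.imwrite('pics/c1.png',o)
```

```text
(no output)
```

View pics/c1.png

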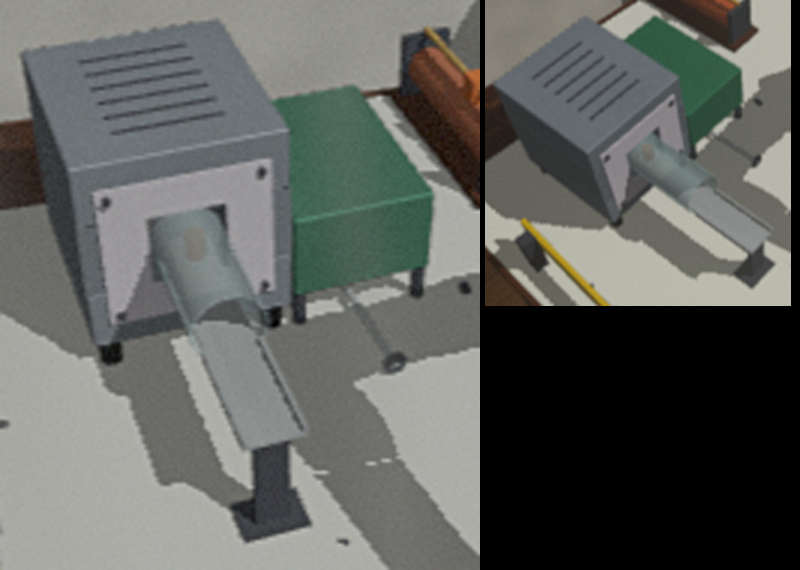

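The crop shows the chamber corners, the apron's end corners, the green box's corners and the rod. The disc is at (395,363) in the crop, about (347,171) in the side view. I'll fit the furnace pose from these.

```bash
cat >> h.py <<'E'
def fur(p,P):
    c,s=np.cos(p[2]),np.sin(p[2]); x,y,z=np.array(P)/1000.
    return np.array([p[0]+c*x-s*y,p[1]+s*x+c*y,z])
E
python3 - <<'E'
from h import *
from scipy.optimize import least_squares
np.set_printoptions(precision=4,suppress=True)
pts=[('side',(115,0,265),(239.3,106.7)),('side',(-115,0,265),(311.3,93.3)),('side',(115,-250,265),(222.7,67.7)),('side',(-115,-250,265),(287.3,57.3)),
('side',(32,290,137),(296,199.7)),('side',(-32,290,137),(317,194.3)),('side',(-285,0,150),(359,115.7)),('side',(-285,0,45),(357.7,138)),('side',(-285,-250,150),(332.3,79)),
('scene',(-115,0,265),(263.3,123.9)),('scene',(115,0,265),(218.9,155)),('scene',(115,-250,265),(163.3,111.7)),('scene',(-115,-250,265),(211.7,79.4)),('scene',(32,290,137),(302.2,207)),('scene',(-32,290,137),(313.9,197.8)),('scene',(-285,0,150),(297.8,107.8)),('scene',(-285,-250,150),(249.4,79.4))]
f=lambda p:np.array([np.subtract(proj(n,fur(p,P)),q) for n,P,q in pts]).ravel()
s=least_squares(f,[.65,-.25,0],loss='soft_l1');print(s.x,np.degrees(s.x[2]));print(s.fun.reshape(-1,2))
print('disc side',pix2plane('side',346.7,171,.014),'scene',pix2plane('scene',305,158.9,.014),'emerge',pix2plane('side',330,146,.019))
for q in [(0,0,0),(0,150,130),(0,290,130),(-201,0,45),(-201,125,0)]: print(q,fur(s.x,q))
for n in('side','scene'):
    r.capture(n)
    for t in('rod','rod_disc','slug','boat'):
        for m in r.outline_of(n,t)[:1]:
            ys,xs=np.nonzero(m['mask']); print(n,t,m['p'],len(xs),xs.min(),xs.max(),ys.min(),ys.max())
            if t=='rod':
                P=np.array([pix2plane(n,u,v,.014)[:2] for u,v in zip(xs,ys)]); c=P.mean(0); w,V=np.linalg.eigh(np.cov(P.T)); print(c,V[:,1],np.ptp((P-c)@V[:,1]),P.max(0),P.min(0))
# slug centre line in tube: side px (280,131), height z~.148 (mid)
for n,u,v in(('side',195/3+215,243/3+50),('scene',(647-485)/1.8+155,153/1.8+70)): print('slug',pix2plane(n,u,v,.148))
E
```

```text
[ 0.6357 -0.2617  0.0818] 4.6854946616736886
[[ -2.6348   0.754 ]
 [  0.3958  -0.0364]
 [ -1.8816  -0.887 ]
 [  0.7256  -1.5609]
 [ -0.5409  -0.8355]
 [  0.6819  -0.9655]
 [  1.5957  -1.264 ]
 [  0.7658   1.704 ]
 [  1.3922  -1.381 ]
 [  0.1565 -10.7969]
 [ -7.2158   1.6135]
 [ -4.8286   5.5135]
 [ -0.871   -0.5616]
 [  0.7872   4.4416]
 [  1.8098   0.3265]
 [  0.5594   0.7041]
 [  0.3127  -1.1709]]
disc side [ 0.4286 -0.1722  0.014 ] scene [ 0.4287 -0.1776  0.014 ] emerge [ 0.448  -0.3077  0.019 ]
(0, 0, 0) [ 0.6357 -0.2617  0.    ]
(0, 150, 130) [ 0.6235 -0.1122  0.13  ]
(0, 290, 130) [0.612  0.0273 0.13  ]
(-201, 0, 45) [ 0.4354 -0.2781  0.045 ]
(-201, 125, 0) [ 0.4252 -0.1536  0.    ]
side rod 0.57 32 343 348 167 173
[ 0.4314 -0.1789] [0.1311 0.9914] 0.030863257222648856 [ 0.4405 -0.1633] [ 0.4214 -0.1945]
side rod_disc 0.65 125 329 349 145 174
side slug 0.47 304 264 280 251 273
scene rod_disc 0.53 69 284 307 146 161
slug [ 0.6273 -0.2659  0.148 ]
slug [ 0.6297 -0.2647  0.148 ]
```

```bash
cat >> h.py <<'E'
def psi_():
    R=np.array(r.observe()['eef_rot']); return np.degrees(np.arctan2(R[1,0],R[0,0]))
def plan(wps,vmax=.05,wmax=9.,start=None):
    """wps: [(x,y,z,psi_deg)] tool down; prints rows"""
    s=r.observe(); p=np.array(s['tcp_pos'] if start is None else start[:3]); a=psi_() if start is None else start[3]
    rows=[]
    for w in wps:
        d=np.array(w[:3])-p; da=w[3]-a
        n=max(1,int(np.ceil(max(np.linalg.norm(d)/vmax,abs(da)/wmax)-1e-6)))
        for i in range(n):
            b=np.radians(a+da*i/n); R=np.array([[np.cos(b),np.sin(b),0],[np.sin(b),-np.cos(b),0],[0,0,-1]])
            rows.append(np.round(np.r_[R.T@(d/n)/.5,0,0,-da/n/180],4).tolist())
        p=np.array(w[:3]);a=w[3]
    for i,x in enumerate(rows): print(('--\n' if i%8==0 else '')+str(x))
def st():
    s=r.observe(); print('t',round(s['time_s'],2),'tcp',np.round(s['tcp_pos'],4),'psi',round(psi_(),2),'zz',np.round(np.array(s['eef_rot'])[:,2],3),'q',np.round(s['qpos'],2),'F',np.round(s['wrist_force'],1),'op',round(s['opening'],3),round(s['grasp_force'],1))
E
python3 - <<'E'
from h import *
for n,l in(('side',[(421,262),(352,315),(427,332),(370,146),(426,210),(329,229)]),('scene',[(403,208),(383,273),(436,258),(382,166),(327,217)])):
    for q in l: print(n,q,pix2plane(n,*q,0).round(3))
plan([(.42,.36,.22,150),(.434,-.215,.14,98)],.055)
E
```

```text
side (421, 262) [0.337 0.225 0.   ]
side (352, 315) [0.572 0.331 0.   ]
side (427, 332) [0.41  0.421 0.   ]
side (370, 146) [ 0.302 -0.294  0.   ]
side (426, 210) [0.24  0.047 0.   ]
side (329, 229) [ 0.551  0.045 -0.   ]
scene (403, 208) [0.331 0.223 0.   ]
scene (383, 273) [0.573 0.327 0.   ]
scene (436, 258) [0.408 0.422 0.   ]
scene (382, 166) [0.239 0.051 0.   ]
scene (327, 217) [0.549 0.051 0.   ]
--
[-0.0906, -0.0491, 0.0055, 0.0, 0.0, 0.0124]
[-0.0924, -0.0455, 0.0055, 0.0, 0.0, 0.0124]
[-0.0941, -0.0419, 0.0055, 0.0, 0.0, 0.0124]
[-0.0957, -0.0382, 0.0055, 0.0, 0.0, 0.0124]
[-0.0971, -0.0345, 0.0055, 0.0, 0.0, 0.0124]
[-0.0984, -0.0307, 0.0055, 0.0, 0.0, 0.0124]
[-0.0995, -0.0268, 0.0055, 0.0, 0.0, 0.0124]
[-0.0545, -0.0893, 0.0145, 0.0, 0.0, 0.0263]
--
[-0.0616, -0.0845, 0.0145, 0.0, 0.0, 0.0263]
[-0.0684, -0.0791, 0.0145, 0.0, 0.0, 0.0263]
[-0.0747, -0.0732, 0.0145, 0.0, 0.0, 0.0263]
[-0.0805, -0.0668, 0.0145, 0.0, 0.0, 0.0263]
[-0.0857, -0.0599, 0.0145, 0.0, 0.0, 0.0263]
[-0.0903, -0.0527, 0.0145, 0.0, 0.0, 0.0263]
[-0.0944, -0.045, 0.0145, 0.0, 0.0, 0.0263]
[-0.0978, -0.0371, 0.0145, 0.0, 0.0, 0.0263]
--
[-0.1005, -0.0289, 0.0145, 0.0, 0.0, 0.0263]
[-0.1025, -0.0205, 0.0145, 0.0, 0.0, 0.0263]
```

carry_out:
  series:
    - [-0.091, -0.049, 0.005, 0, 0, 0.012]
    - [-0.092, -0.046, 0.005, 0, 0, 0.012]
    - [-0.094, -0.042, 0.005, 0, 0, 0.012]
    - [-0.096, -0.038, 0.005, 0, 0, 0.012]
    - [-0.097, -0.034, 0.005, 0, 0, 0.012]
    - [-0.098, -0.031, 0.005, 0, 0, 0.012]
    - [-0.1, -0.027, 0.005, 0, 0, 0.012]
    - [-0.055, -0.089, 0.015, 0, 0, 0.026]
  claw: -1

```text
time_s: 2.9
tcp_pos: [0.4266, 0.308, 0.2145]
eef_rot: [[-0.824, 0.567, 0.004], [0.567, 0.824, 0.003], [-0.002, 0.005, -1.0]]
wrist_force: [-0.1, -0.4, -0.7]
opening: 1.0
grasp_force: 0.0
```

carry_out:
  series:
    - [-0.062, -0.084, 0.015, 0, 0, 0.026]
    - [-0.068, -0.079, 0.015, 0, 0, 0.026]
    - [-0.075, -0.073, 0.015, 0, 0, 0.026]
    - [-0.08, -0.067, 0.015, 0, 0, 0.026]
    - [-0.086, -0.06, 0.015, 0, 0, 0.026]
    - [-0.09, -0.053, 0.015, 0, 0, 0.026]
    - [-0.094, -0.045, 0.015, 0, 0, 0.026]
    - [-0.098, -0.037, 0.015, 0, 0, 0.026]

```text
time_s: 3.9
tcp_pos: [0.4384, -0.1109, 0.1542]
eef_rot: [[-0.312, 0.95, 0.001], [0.95, 0.312, 0.0], [-0.0, 0.001, -1.0]]
wrist_force: [0.5, -0.0, -0.0]
opening: 0.998
grasp_force: 0.0
```

carry_out:
  series:
    - [-0.1, -0.029, 0.014, 0, 0, 0.026]
    - [-0.102, -0.02, 0.014, 0, 0, 0.026]
    - [0, 0, 0, 0, 0, 0]
    - [0, 0, 0, 0, 0, 0]

```text
time_s: 4.4
tcp_pos: [0.4422, -0.2126, 0.1403]
eef_rot: [[-0.157, 0.988, 0.0], [0.988, 0.157, 0.001], [0.001, 0.0, -1.0]]
wrist_force: [-0.4, -0.2, 0.7]
opening: 0.999
grasp_force: 0.0
```

```bash
cat >> h.py <<'E'
def fish_plane(u,v,z,c):
    f=200/np.tan(np.radians(c['fov_y'])/2); a=np.array([u-c['cx'],v-c['cy']]); rr=np.linalg.norm(a); th=rr/f
    d=np.r_[a/rr*np.sin(th),np.cos(th)]; R=np.array(c['R']);t=np.array(c['t']).ravel(); d=R.T@d;o=-R.T@t
    return o+d*(z-o[2])/d[2]
def fish_proj(X,c):
    f=200/np.tan(np.radians(c['fov_y'])/2); p=np.array(c['R'])@np.array(X)+np.array(c['t']).ravel()
    h=np.hypot(p[0],p[1]); th=np.arctan2(h,p[2]); return c['cx']+f*th*p[0]/h, c['cy']+f*th*p[1]/h
def rodline(thing='rod',z=.014):
    c=r.get_calibration('wrist')
    for m in r.outline_of('wrist',thing)[:1]:
        ys,xs=np.nonzero(m['mask']); P=np.array([fish_plane(u,v,z,c)[:2] for u,v in zip(xs,ys)]); k=P.mean(0); w,V=np.linalg.eigh(np.cov(P.T)); e=V[:,1]
        q=(P-k)@e; print(thing,m['p'],len(xs),'ends',k+e*q.min(),k+e*q.max(),'ang',np.degrees(np.arctan2(e[1],e[0])),'w',np.sqrt(w))
E
python3 - <<'E'
from h import *
st(); snap('wrist','w1')
for t in('rod','rod_disc','control_box'):
    print(t,[(np.round(b['xyz'],3).tolist(),round(b['p'],2)) for b in r.boxes_of('wrist',t)[:2]])
    if t!='control_box': rodline(t)
E
```

```text
t 4.4 tcp [ 0.4422 -0.2126  0.1403] psi 99.01 zz [ 0.     0.001 -1.   ] q [ 0.38  0.68 -0.05  2.06  0.08  0.4   0.43] F [-0.4 -0.2  0.7] op 0.999 0.0
rod [([0.435, -0.219, 0.021], 0.78), ([0.592, -0.199, 0.134], 0.56)]
rod 0.98 1700 ends [ 0.44423114 -0.30467318] [ 0.42856825 -0.17083401] ang 96.67483157397773 w [0.00413379 0.04011466]
rod_disc []
rod_disc 0.56 1689 ends [ 0.44404834 -0.30496032] [ 0.42886405 -0.17101022] ang 96.46731718116295 w [0.00407926 0.03937885]
control_box [([0.59, -0.199, 0.137], 0.68)]
```

View pics/w1.png

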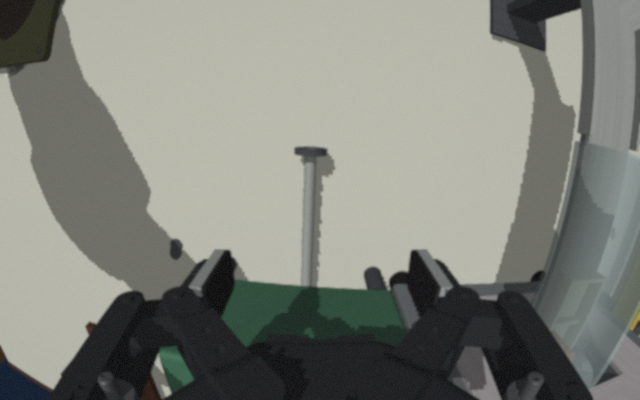

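The wrist view shows the disc at (310,152) and the shank running down to the box edge at (308,285), lined up between the open fingers. I'll go down onto it.

Run:
```python
from h import *
plan([(.4337,-.215,.10,96.6),(.4337,-.215,.012,96.6)],.045)
```

```text
--
[-0.003, -0.0182, 0.0809, 0.0, 0.0, 0.0139]
[0.0, 0.0, 0.088, 0.0, 0.0, -0.0]
[0.0, 0.0, 0.088, 0.0, 0.0, -0.0]
```

carry_out:
  series:
    - [-0.003, -0.018, 0.08, 0, 0, 0.0135]
    - [0, 0, 0.088, 0, 0, 0]
    - [0, 0, 0.06, 0, 0, 0]
    - [0, 0, 0.028, 0, 0, 0]
    - [0, 0, 0, 0, 0, 0]
    - [0, 0, 0, 0, 0, 0]

```text
time_s: 5.45
tcp_pos: [0.4341, -0.2163, 0.0132]
eef_rot: [[-0.114, 0.993, 0.001], [0.993, 0.114, -0.001], [-0.001, 0.001, -1.0]]
wrist_force: [-0.3, 0.1, 0.0]
opening: 0.998
grasp_force: 0.0
```

carry_out:
  series:
    - [0, 0, 0, 0, 0, 0]
    - [0, 0, 0, 0, 0, 0]
    - [0, 0, 0, 0, 0, 0]
    - [0, 0, 0, 0, 0, 0]
    - [0, 0, 0, 0, 0, 0]
    - [0, 0, 0, 0, 0, 0]
    - [0, 0, 0, 0, 0, 0]
  claw: 1

```text
time_s: 6.32
tcp_pos: [0.4334, -0.2161, 0.0124]
eef_rot: [[-0.114, 0.994, -0.0], [0.994, 0.114, 0.0], [0.0, -0.0, -1.0]]
wrist_force: [-0.7, 0.6, 4.6]
opening: 0.087
grasp_force: 58.6
```

Run:
```python
from h import *
st()
```

```text
t 6.33 tcp [ 0.4334 -0.2161  0.0124] psi 96.53 zz [-0.  0. -1.] q [ 0.37  0.93 -0.01  2.12  0.08  0.08  0.4 ] F [-0.7  0.6  4.6] op 0.087 58.6
```

carry_out:
  series:
    - [0.02, 0.002, -0.002, 0, 0, 0]
    - [0.05, 0.006, 0, 0, 0, 0]
    - [0.08, 0.009, 0, 0, 0, 0]
    - [0.08, 0.009, 0, 0, 0, 0]
    - [0.08, 0.009, 0, 0, 0, 0]
    - [0.08, 0.009, 0, 0, 0, 0]
    - [0.05, 0.006, 0, 0, 0, 0]
    - [0, 0, 0, 0, 0, 0]

```text
time_s: 7.32
tcp_pos: [0.4445, 0.0062, 0.0228]
eef_rot: [[-0.12, 0.993, -0.022], [0.993, 0.12, 0.008], [0.01, -0.021, -1.0]]
wrist_force: [0.1, -0.0, -1.7]
opening: 0.089
grasp_force: 58.5
```

Run:
```python
from h import *
st(); snap('scene','s2'); 
for n in ('scene','wrist'):
  r.capture(n)
  print([(np.round(b['xyz'],3).tolist(),round(b['p'],2)) for t in('rod','rod_handle') for b in r.boxes_of(n,t)[:2]])
s=r.observe()['tcp_pos']; a=psi_()
plan([(.434,.01,.065,a),(.5,.13,.065,60),(.62,.2,.065,10)],.045,8.5)
```

```text
t 7.33 tcp [0.4445 0.0062 0.0228] psi 96.89 zz [-0.022  0.008 -1.   ] q [-0.09  0.91 -0.04  2.22  0.52  0.04 -0.51] F [ 0.1 -0.  -1.7] op 0.089 58.5
[([0.47, -0.168, 0.03], 0.58), ([0.466, -0.164, 0.026], 0.9)]
[([0.448, 0.029, 0.028], 0.88), ([0.445, 0.025, 0.03], 0.79)]
--
[0.0192, -0.0193, -0.084, 0.0, 0.0, -0.0]
[0.0447, 0.0316, 0.0, 0.0, 0.0, 0.0405]
[0.0484, 0.0257, 0.0, 0.0, 0.0, 0.0405]
[0.0513, 0.0193, 0.0, 0.0, 0.0, 0.0405]
[0.0533, 0.0127, 0.0, 0.0, 0.0, 0.0405]
[0.0545, 0.0058, 0.0, 0.0, 0.0, 0.0405]
[0.0402, 0.023, 0.0, 0.0, 0.0, 0.0463]
[0.0431, 0.0169, 0.0, 0.0, 0.0, 0.0463]
--
[0.0451, 0.0105, 0.0, 0.0, 0.0, 0.0463]
[0.0461, 0.0038, 0.0, 0.0, 0.0, 0.0463]
[0.0462, -0.0029, 0.0, 0.0, 0.0, 0.0463]
[0.0453, -0.0096, 0.0, 0.0, 0.0, 0.0463]
```

carry_out:
  series:
    - [0, 0, -0.05, 0, 0, 0]
    - [0.045, 0.032, -0.035, 0, 0, 0.04]
    - [0.048, 0.026, 0, 0, 0, 0.04]
    - [0.051, 0.019, 0, 0, 0, 0.04]
    - [0.053, 0.013, 0, 0, 0, 0.04]
    - [0.055, 0.006, 0, 0, 0, 0.04]
    - [0.04, 0.023, 0, 0, 0, 0.046]
    - [0.043, 0.017, 0, 0, 0, 0.046]

```text
time_s: 8.68
tcp_pos: [0.5516, 0.1459, 0.0639]
eef_rot: [[0.723, 0.69, -0.022], [0.691, -0.723, 0.005], [-0.012, -0.019, -1.0]]
wrist_force: [0.2, 0.2, -1.7]
opening: 0.084
grasp_force: 58.6
```

carry_out:
  series:
    - [0.045, 0.01, 0, 0, 0, 0.046]
    - [0.046, 0.004, 0, 0, 0, 0.046]
    - [0.046, -0.003, 0, 0, 0, 0.046]
    - [0.045, -0.01, 0, 0, 0, 0.046]
    - [0, 0, 0, 0, 0, 0]

```text
time_s: 9.3
tcp_pos: [0.631, 0.1947, 0.0623]
eef_rot: [[0.982, 0.19, -0.02], [0.19, -0.982, 0.005], [-0.018, -0.009, -1.0]]
wrist_force: [-0.7, 1.1, -1.7]
opening: 0.082
grasp_force: 58.6
```

Run:
```python
from h import *
st(); snap('side','s3'); 
print([(t,np.round(b['xyz'],3).tolist(),round(b['p'],2)) for t in('rod','rod_handle') for b in r.boxes_of('side',t)[:2]])
```

```text
t 9.3 tcp [0.631  0.1947 0.0623] psi 10.95 zz [-0.02   0.005 -1.   ] q [-0.45  0.97  0.16  1.56 -0.25  0.65 -1.53] F [-0.7  1.1 -1.7] op 0.082 58.6
[('rod', [0.457, 0.172, 0.068], 0.64), ('rod', [0.651, -0.278, 0.212], 0.29), ('rod_handle', [0.46, 0.168, 0.068], 0.94), ('rod_handle', [0.651, -0.194, 0.181], 0.19)]
```

View pics/s3.png

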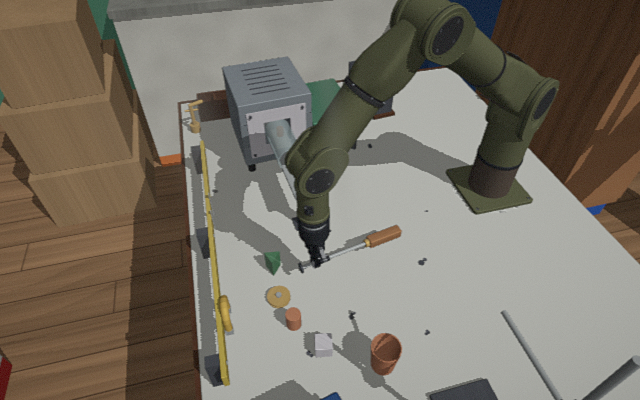

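The rod hangs level in the gripper, with the disc end at (303,268) and the handle at (383,238), clear of everything. I'll lay it down.

carry_out:
  series:
    - [0, 0, 0.03, -0.003, 0.006, 0]
    - [0, 0, 0.03, 0, 0, 0]
    - [0, 0, 0.02, 0, 0, 0]
    - [0, 0, 0.015, 0, 0, 0]
    - [0, 0, 0, 0, 0, 0]
    - [0, 0, 0, 0, 0, 0]

```text
time_s: 10.2
tcp_pos: [0.6298, 0.1941, 0.0154]
eef_rot: [[0.982, 0.189, -0.001], [0.189, -0.982, -0.001], [-0.001, 0.0, -1.0]]
wrist_force: [0.0, -0.3, -1.5]
opening: 0.089
grasp_force: 58.6
```

carry_out:
  series:
    - [0, 0, 0, 0, 0, 0]
    - [0, 0, 0, 0, 0, 0]
    - [0, 0, 0, 0, 0, 0]
    - [0, 0, 0, 0, 0, 0]
    - [0, 0, -0.02, 0, 0, 0]
    - [0, 0, -0.08, 0, 0, 0]
    - [0, 0, -0.12, 0, 0, 0]
    - [0, 0, -0.04, 0, 0, 0]
  claw: -1

```text
time_s: 11.2
tcp_pos: [0.6323, 0.1945, 0.15]
eef_rot: [[0.982, 0.188, 0.006], [0.188, -0.982, 0.001], [0.006, -0.0, -1.0]]
wrist_force: [0.9, 0.1, -0.6]
opening: 1.001
grasp_force: 0.0
```

Run:
```python
from h import *
st(); r.capture('wrist'); rodline('rod'); rodline('rod_handle')
print([(n,t,np.round(b['xyz'],3).tolist(),round(b['p'],2)) for n in('wrist','side','scene') if n=='wrist' or r.capture(n) is not None for t in('rod','rod_handle') for b in r.boxes_of(n,t)[:1]])
```

```text
t 11.2 tcp [0.6323 0.1945 0.15  ] psi 10.85 zz [ 0.006  0.001 -1.   ] q [-0.48  0.85  0.21  1.54 -0.22  0.76 -1.56] F [ 0.9  0.1 -0.6] op 1.001 0.0
rod 0.86 2294 ends [0.67451689 0.20215113] [0.46683145 0.16312964] ang -169.35890109361776 w [0.00433624 0.06766724]
rod_handle 0.62 2513 ends [0.67433911 0.20265392] [0.46599184 0.16249016] ang -169.08875848029177 w [0.0047411  0.06817315]
[('wrist', 'rod', [0.592, 0.188, 0.02], 0.59), ('wrist', 'rod_handle', [0.714, 0.311, 0.05], 0.7), ('side', 'rod', [0.465, 0.176, 0.016], 0.64), ('side', 'rod_handle', [0.468, 0.169, 0.016], 0.68), ('scene', 'rod', [0.466, 0.169, 0.024], 0.82), ('scene', 'rod_handle', [0.468, 0.168, 0.025], 0.78)]
```

Run:
```python
from h import *
for x,y in((.4585,.161),(.478,.1648),(.3798,.1461)): print(proj('side',(x,y,.028)))
plan([(.4585,.161,.1,190.8)],.045,9.9)
```

```text
(np.float64(372.6608734172274), np.float64(246.89006013823342))
(np.float64(366.4559852643349), np.float64(249.37956887494244))
(np.float64(397.1219763062458), np.float64(237.2151968630564))
--
[-0.0183, 0.0, 0.0046, 0.0, 0.0, -0.0526]
[-0.0181, -0.003, 0.0046, 0.0, 0.0, -0.0526]
[-0.0173, -0.0059, 0.0046, 0.0, 0.0, -0.0526]
[-0.0161, -0.0087, 0.0046, 0.0, 0.0, -0.0526]
[-0.0145, -0.0112, 0.0046, 0.0, 0.0, -0.0526]
[-0.0124, -0.0135, 0.0046, 0.0, 0.0, -0.0526]
[-0.01, -0.0153, 0.0046, 0.0, 0.0, -0.0526]
[-0.0074, -0.0168, 0.0046, 0.0, 0.0, -0.0526]
--
[-0.0045, -0.0177, 0.0046, 0.0, 0.0, -0.0526]
[-0.0015, -0.0182, 0.0046, 0.0, 0.0, -0.0526]
[0.0015, -0.0183, 0.0046, 0.0, 0.0, -0.0526]
[0.0045, -0.0178, 0.0046, 0.0, 0.0, -0.0526]
[0.0073, -0.0168, 0.0046, 0.0, 0.0, -0.0526]
[0.01, -0.0154, 0.0046, 0.0, 0.0, -0.0526]
[0.0124, -0.0135, 0.0046, 0.0, 0.0, -0.0526]
[0.0144, -0.0113, 0.0046, 0.0, 0.0, -0.0526]
--
[0.0161, -0.0087, 0.0046, 0.0, 0.0, -0.0526]
[0.0173, -0.006, 0.0046, 0.0, 0.0, -0.0526]
[0.0181, -0.0031, 0.0046, 0.0, 0.0, -0.0526]
```

carry_out:
  series:
    - [-0.018, 0, 0.005, 0, 0, -0.0526]
    - [-0.018, -0.003, 0.005, 0, 0, -0.0526]
    - [-0.017, -0.006, 0.005, 0, 0, -0.0526]
    - [-0.016, -0.009, 0.005, 0, 0, -0.0526]
    - [-0.0145, -0.011, 0.005, 0, 0, -0.0526]
    - [-0.0125, -0.0135, 0.005, 0, 0, -0.0526]
    - [-0.01, -0.0155, 0.005, 0, 0, -0.0526]
    - [-0.0075, -0.017, 0.005, 0, 0, -0.0526]

```text
time_s: 12.75
tcp_pos: [0.5576, 0.1802, 0.1248]
eef_rot: [[0.054, 0.999, -0.001], [0.999, -0.054, -0.001], [-0.001, -0.001, -1.0]]
wrist_force: [0.2, -0.6, 0.1]
opening: 1.002
grasp_force: 0.0
```

carry_out:
  series:
    - [-0.0045, -0.018, 0.005, 0, 0, -0.0526]
    - [-0.0015, -0.018, 0.005, 0, 0, -0.0526]
    - [0.0015, -0.018, 0.005, 0, 0, -0.0526]
    - [0.0045, -0.018, 0.005, 0, 0, -0.0526]
    - [0.0075, -0.017, 0.005, 0, 0, -0.0526]
    - [0.01, -0.0155, 0.005, 0, 0, -0.0526]
    - [0.0125, -0.0135, 0.005, 0, 0, -0.0526]
    - [0.0145, -0.011, 0.005, 0, 0, -0.0526]

```text
time_s: 13.75
tcp_pos: [0.4856, 0.1665, 0.1049]
eef_rot: [[-0.954, 0.298, -0.001], [0.298, 0.954, -0.001], [0.001, -0.001, -1.0]]
wrist_force: [0.5, -1.0, 0.3]
opening: 0.999
grasp_force: 0.0
```

carry_out:
  series:
    - [0.016, -0.009, 0.005, 0, 0, -0.0526]
    - [0.0175, -0.006, 0.005, 0, 0, -0.0526]
    - [0.018, -0.003, 0.005, 0, 0, -0.0526]
    - [0, 0, 0, 0, 0, 0]

```text
time_s: 14.25
tcp_pos: [0.4581, 0.1611, 0.0974]
eef_rot: [[-0.983, -0.185, -0.003], [-0.185, 0.983, -0.001], [0.003, -0.001, -1.0]]
wrist_force: [0.6, -0.0, 0.1]
opening: 0.998
grasp_force: 0.0
```

Run:
```python
from h import *
st(); snap('wrist','w4'); rodline('rod'); rodline('rod_handle')
plan([(.4585,.161,.06,190.8),(.4585,.161,.016,190.8)],.045,9.9)
```

```text
t 14.25 tcp [0.4581 0.1611 0.0974] psi -169.33 zz [-0.003 -0.001 -1.   ] q [-0.11  0.81 -0.53  2.08  0.88  0.49  0.44] F [ 0.6 -0.   0.1] op 0.998 0.0
rod 0.68 7137 ends [0.58303865 0.18508869] [0.37857789 0.14630686] ang -169.25980938981598 w [0.0077264  0.04851826]
rod_handle 0.72 7215 ends [0.58370032 0.18521722] [0.37901889 0.14648472] ang -169.2844473459024 w [0.0078275  0.04834657]
--
[0.0001, -0.0, 0.002, 0.0, 0.0, -0.0541]
[0.0001, -0.0, 0.002, 0.0, 0.0, -0.0541]
[0.0001, -0.0, 0.002, 0.0, 0.0, -0.0541]
[0.0001, 0.0, 0.002, 0.0, 0.0, -0.0541]
[0.0001, 0.0, 0.002, 0.0, 0.0, -0.0541]
[0.0001, 0.0, 0.002, 0.0, 0.0, -0.0541]
[0.0001, 0.0, 0.002, 0.0, 0.0, -0.0541]
[0.0, 0.0, 0.002, 0.0, 0.0, -0.0541]
--
[0.0, 0.0, 0.002, 0.0, 0.0, -0.0541]
[0.0, 0.0001, 0.002, 0.0, 0.0, -0.0541]
[0.0, 0.0001, 0.002, 0.0, 0.0, -0.0541]
[0.0, 0.0001, 0.002, 0.0, 0.0, -0.0541]
[-0.0, 0.0001, 0.002, 0.0, 0.0, -0.0541]
[-0.0, 0.0001, 0.002, 0.0, 0.0, -0.0541]
[-0.0, 0.0001, 0.002, 0.0, 0.0, -0.0541]
[-0.0, 0.0001, 0.002, 0.0, 0.0, -0.0541]
--
[-0.0, 0.0, 0.002, 0.0, 0.0, -0.0541]
[-0.0, 0.0, 0.002, 0.0, 0.0, -0.0541]
[-0.0001, 0.0, 0.002, 0.0, 0.0, -0.0541]
[-0.0001, 0.0, 0.002, 0.0, 0.0, -0.0541]
[-0.0001, 0.0, 0.002, 0.0, 0.0, -0.0541]
[-0.0001, 0.0, 0.002, 0.0, 0.0, -0.0541]
[-0.0001, -0.0, 0.002, 0.0, 0.0, -0.0541]
[-0.0001, -0.0, 0.002, 0.0, 0.0, -0.0541]
--
[-0.0001, -0.0, 0.002, 0.0, 0.0, -0.0541]
[-0.0, -0.0, 0.002, 0.0, 0.0, -0.0541]
[-0.0, -0.0, 0.002, 0.0, 0.0, -0.0541]
[-0.0, -0.0, 0.002, 0.0, 0.0, -0.0541]
[-0.0, -0.0001, 0.002, 0.0, 0.0, -0.0541]
[-0.0, -0.0001, 0.002, 0.0, 0.0, -0.0541]
[-0.0, -0.0001, 0.002, 0.0, 0.0, -0.0541]
[0.0, -0.0001, 0.002, 0.0, 0.0, -0.0541]
--
[0.0, -0.0001, 0.002, 0.0, 0.0, -0.0541]
[0.0, -0.0001, 0.002, 0.0, 0.0, -0.0541]
[0.0, -0.0, 0.002, 0.0, 0.0, -0.0541]
[0.0, -0.0, 0.002, 0.0, 0.0, -0.0541]
[0.0, -0.0, 0.002, 0.0, 0.0, -0.0541]
[0.0, 0.0, 0.088, 0.0, 0.0, -0.0]
```

View pics/w4.png

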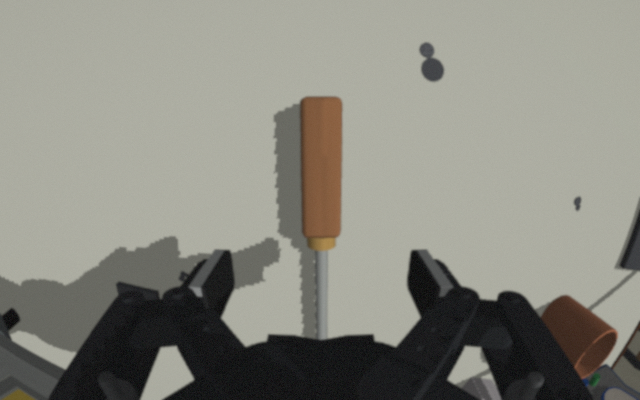

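Run:
```python
from h import *
c=r.get_calibration('wrist'); 
for z in(.0,.014,.028): print(z,fish_plane(321,237,z,c),fish_plane(321,97,z,c))
print(fish_proj((.4585,.161,.028),c), -np.array(c['R']).T@np.array(c['t']).ravel())
```

```text
0.0 [0.48797639 0.16733776 0.        ] [0.37921783 0.14691515 0.        ]
0.014 [0.48207398 0.16619838 0.014     ] [0.37986329 0.14700533 0.014     ]
0.028 [0.47617157 0.16505901 0.028     ] [0.38050875 0.14709551 0.028     ]
(np.float64(319.9627152336139), np.float64(213.1171253937214)) [0.38993878 0.14841301 0.23253668]
```

The wrist view shows the wooden handle from (321,97) to (321,237), centred between the fingers. I'll go down and close on it just behind the ferrule.

carry_out:
  series:
    - [0, 0, 0.07, 0, 0, 0]
    - [0, 0, 0.06, 0, 0, 0]
    - [0, 0, 0.033, 0, 0, 0]
    - [0, 0, 0, 0, 0, 0]
    - [0, 0, 0, 0, 0, 0]

```text
time_s: 15.02
tcp_pos: [0.4592, 0.1618, 0.0168]
eef_rot: [[-0.983, -0.186, -0.0], [-0.186, 0.983, -0.0], [0.0, -0.0, -1.0]]
wrist_force: [-0.9, -0.8, 0.3]
opening: 0.999
grasp_force: 0.0
```

carry_out:
  series:
    - [0, 0, 0, 0, 0, 0]
    - [0, 0, 0, 0, 0, 0]
    - [0, 0, 0, 0, 0, 0]
    - [0, 0, 0, 0, 0, 0]
    - [0, 0, 0, 0, 0, 0]
    - [0, 0, 0, 0, 0, 0]
  claw: 1

```text
time_s: 15.78
tcp_pos: [0.4587, 0.1615, 0.0168]
eef_rot: [[-0.982, -0.187, -0.0], [-0.187, 0.982, -0.001], [0.001, -0.0, -1.0]]
wrist_force: [-0.4, 0.3, 5.1]
opening: 0.314
grasp_force: 59.8
```

Run:
```python
from h import *
st()
F=(.6357,-.2617,np.radians(4.69))
# grip at rod x=-71; disc centre 218.5 ahead. approach: disc at furnace y=190
for yd in(200,): g=fur(F,(0,yd+218.5,0)); print(g)
plan([(.4585,.161,.11,190.7),(.53,.2,.185,150),(g[0],g[1],.185,94.7)],.045,9.5,start=(*r.observe()['tcp_pos'],190.7))
```

```text
t 15.78 tcp [0.4587 0.1615 0.0168] psi -169.25 zz [-0.    -0.001 -1.   ] q [-0.25  0.94 -0.3   2.11  1.11  0.27  0.23] F [-0.4  0.3  5.1] op 0.314 59.8
[0.60148153 0.15539872 0.        ]
--
[0.0002, -0.0003, -0.0622, 0.0, 0.0, -0.0]
[0.0002, -0.0003, -0.0622, 0.0, 0.0, -0.0]
[0.0002, -0.0003, -0.0622, 0.0, 0.0, -0.0]
[-0.031, 0.01, -0.03, 0.0, 0.0, 0.0452]
[-0.0293, 0.0143, -0.03, 0.0, 0.0, 0.0452]
[-0.0269, 0.0183, -0.03, 0.0, 0.0, 0.0452]
[-0.0241, 0.0219, -0.03, 0.0, 0.0, 0.0452]
[-0.0207, 0.0251, -0.03, 0.0, 0.0, 0.0452]
--
[-0.0281, -0.001, 0.0, 0.0, 0.0, 0.0512]
[-0.0279, 0.0035, 0.0, 0.0, 0.0, 0.0512]
[-0.0269, 0.008, 0.0, 0.0, 0.0, 0.0512]
[-0.0253, 0.0122, 0.0, 0.0, 0.0, 0.0512]
[-0.023, 0.0161, 0.0, 0.0, 0.0, 0.0512]
[-0.0202, 0.0196, 0.0, 0.0, 0.0, 0.0512]
```

carry_out:
  series:
    - [0, 0, -0.03, 0, 0, 0]
    - [0, 0, -0.062, 0, 0, 0]
    - [0, 0, -0.062, 0, 0, 0]
    - [0, 0, -0.062, 0, 0, 0]
    - [-0.031, 0.01, -0.03, 0, 0, 0.045]
    - [-0.029, 0.014, -0.03, 0, 0, 0.045]
    - [-0.027, 0.018, -0.03, 0, 0, 0.045]
    - [-0.024, 0.022, -0.03, 0, 0, 0.045]

```text
time_s: 16.77
tcp_pos: [0.5156, 0.1923, 0.1844]
eef_rot: [[-0.928, 0.373, -0.002], [0.373, 0.928, -0.001], [0.002, -0.002, -1.0]]
wrist_force: [0.5, 0.2, -1.7]
opening: 0.315
grasp_force: 59.3
```

carry_out:
  series:
    - [-0.021, 0.025, -0.01, 0, 0, 0.045]
    - [-0.028, -0.001, 0, 0, 0, 0.051]
    - [-0.028, 0.004, 0, 0, 0, 0.051]
    - [-0.026, 0.008, 0, 0, 0, 0.051]
    - [-0.018, 0.012, 0, 0, 0, 0.051]
    - [-0.012, 0.016, 0, 0, 0, 0.051]
    - [-0.005, 0.02, 0, 0, 0, 0.051]
    - [0, 0, 0, 0, 0, 0]

```text
time_s: 17.77
tcp_pos: [0.5958, 0.1719, 0.1887]
eef_rot: [[-0.092, 0.996, -0.002], [0.996, 0.091, -0.001], [-0.001, -0.002, -1.0]]
wrist_force: [0.6, 0.6, -1.3]
opening: 0.315
grasp_force: 59.3
```

Run:
```python
from h import *
st(); a=snap('side','s5'); b=snap('scene','c5')
a=cv2.resize(a[70:270,200:400],None,fx=2.5,fy=2.5,interpolation=cv2.INTER_CUBIC);b=cv2.resize(b[90:250,220:340],None,fx=2.5,fy=2.5,interpolation=cv2.INTER_CUBIC)
o=np.zeros((500,800,3),np.uint8);o[:,:500]=a;o[:400,500:]=b;cv2.imwrite('pics/o5.png',o)
for n in('side','scene'):
  for m in r.outline_of(n,'rod')[:1]:
    ys,xs=np.nonzero(m['mask']); print(n,m['p'],len(xs),[(xs[i],ys[i]) for i in(ys.argmin(),ys.argmax(),xs.argmin(),xs.argmax())])
  for t in('rod_disc','rod_handle'): print(n,t,[(np.round(q['xyz'],3).tolist(),round(q['p'],2)) for q in r.boxes_of(n,t)[:1]])
```

```text
t 17.77 tcp [0.5958 0.1719 0.1887] psi 95.25 zz [-0.002 -0.001 -1.   ] q [-0.22  0.75 -0.25  1.63  0.24  0.8  -0.48] F [ 0.6  0.6 -1.3] op 0.315 59.3
side 0.74 642 [(np.int64(297), np.int64(163)), (np.int64(334), np.int64(251)), (np.int64(294), np.int64(166)), (np.int64(343), np.int64(240))]
side rod_disc [([0.599, 0.198, 0.195], 0.67)]
side rod_handle [([0.603, 0.201, 0.198], 0.78)]
scene 0.65 413 [(np.int64(293), np.int64(183)), (np.int64(365), np.int64(241)), (np.int64(292), np.int64(184)), (np.int64(373), np.int64(233))]
scene rod_disc [([0.605, 0.193, 0.19], 0.88)]
scene rod_handle [([0.604, 0.195, 0.19], 0.66)]
```

View pics/o5.png

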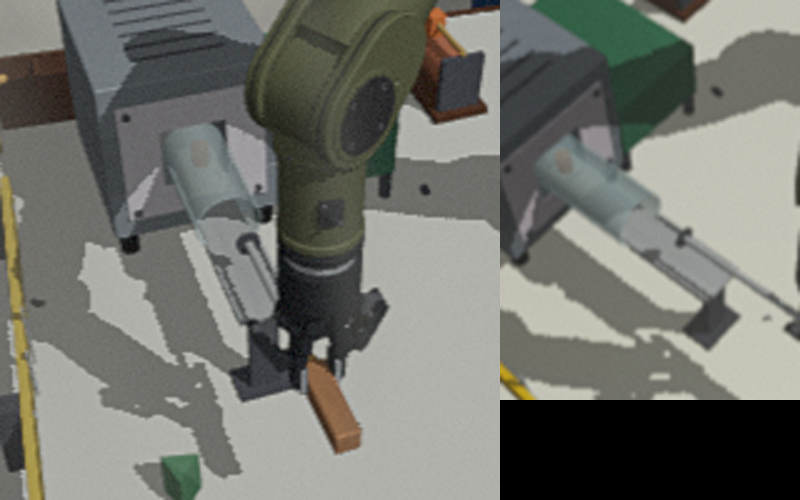

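The side view shows the disc above the apron just outside the mouth, at (247,242) in the crop, with the slug visible through the glass at (200,152). I'll triangulate both and refine the furnace pose from its edges.

Run:
```python
from h import *
from scipy.optimize import minimize, least_squares
from scipy.ndimage import map_coordinates
np.set_printoptions(precision=4,suppress=True)
E=[]
def box(x0,x1,y0,y1,z0,z1,l): 
    for a,b in l: E.append((np.array(a),np.array(b)))
E+= [((-115,0,265),(115,0,265)),((-115,-250,265),(115,-250,265)),((-115,0,265),(-115,-250,265)),((115,0,265),(115,-250,265)),((115,0,60),(115,0,265)),
 ((-285,0,150),(-120,0,150)),((-285,0,45),(-120,0,45)),((-285,0,150),(-285,-250,150)),((-285,0,45),(-285,0,150)),
 ((-32,165,137),(-32,290,137)),((32,165,137),(32,290,137)),((-30,290,130),(30,290,130))]
G={}
for n in('side','scene'):
    g=cv2.GaussianBlur(cv2.imread(f'pics/{n}0.png'),(0,0),1.2).astype(np.float32)
    m=sum(np.hypot(cv2.Sobel(g[...,k],cv2.CV_32F,1,0),cv2.Sobel(g[...,k],cv2.CV_32F,0,1)) for k in range(3)); G[n]=np.sqrt(m)
C={n:r.get_calibration(n) for n in G}
r_get=r.get_calibration
def pj(n,P):
    c=C[n];f=200/np.tan(np.radians(c['fov_y'])/2);p=np.array(c['R'])@P+np.array(c['t']).reshape(3,1);return c['cx']+f*p[0]/p[2],c['cy']+f*p[1]/p[2]
def score(p,ns=('side','scene'),w=E):
    s=0
    for a,b in w:
        Q=np.array([np.array(a)+(np.array(b)-a)*t for t in np.linspace(.03,.97,40)]).T/1000
        c_,s_=np.cos(p[2]),np.sin(p[2]); P=np.array([p[0]+c_*Q[0]-s_*Q[1],p[1]+s_*Q[0]+c_*Q[1],Q[2]])
        for n in ns:
            u,v=pj(n,P); s-=map_coordinates(G[n],[v,u],order=1,mode='nearest').mean()
    return s
for ns in(('side','scene'),('side',),('scene',)):
    best=min((minimize(score,np.array([.6357,-.2617,.0818])+d,args=(ns,),method='Nelder-Mead',options=dict(initial_simplex=np.array([.6357,-.2617,.0818])+d+np.array([[0,0,0],[.006,0,0],[0,.006,0],[0,0,.02]]),xatol=1e-5,fatol=1e-3)) for d in np.random.default_rng(0).normal(0,[.004,.004,.01],(12,3))),key=lambda q:q.fun)
    print(ns,best.x,np.degrees(best.x[2]),best.fun)
def tri(ps):
    A=[];B=[]
    for n,(u,v) in ps.items():
        c=C[n];f=200/np.tan(np.radians(c['fov_y'])/2);R=np.array(c['R']);t=np.array(c['t']).ravel()
        d=R.T@np.array([(u-c['cx'])/f,(v-c['cy'])/f,1]);d/=np.linalg.norm(d);o=-R.T@t;M=np.eye(3)-np.outer(d,d);A.append(M);B.append(M@o)
    X=np.linalg.solve(sum(A),sum(B));return X
sl={};di={}
for n,f,ps,pd in(('side','s5',(280,131),(298.8,166.8)),('scene','c5',(245,153),(293.2,184.8))):
    for k,(im,q,rad) in enumerate(((f,ps,9),(f,pd,7))):
        a=cv2.imread(f'pics/{im}.png').astype(float); yy,xx=np.mgrid[:400,:640]; near=np.hypot(xx-q[0],yy-q[1])<rad
        if k==0: w=a[...,2]-a[...,0]; w=np.where(near,np.clip(w-w[near].max()*.45,0,None)>0,0)
        else: w=255-a.mean(2); w=np.where(near&(a.mean(2)<95),1,0)
        u,v=(w*xx).sum()/w.sum(),(w*yy).sum()/w.sum(); print(n,k,w.sum(),u,v); (sl if k==0 else di)[n]=(u,v)
print('slug',tri(sl),'disc',tri(di),[proj(n,tri(sl)) for n in sl],[proj(n,tri(di)) for n in di])
print('disc pred from tcp',.5958+.2185*np.cos(np.radians(-84.7)),.1719+.2185*np.sin(np.radians(-84.7)),.186)
```

```text
('side', 'scene') [ 0.638  -0.2651  0.0728] 4.169958237901837 -376.1832580566406
('side',) [ 0.6379 -0.262   0.0774] 4.431871748408777 -189.10394287109375
('scene',) [ 0.6382 -0.2678  0.0683] 3.9107382841230813 -193.69232177734375
side 0 49 279.51020408163265 130.6530612244898
side 1 48 298.6666666666667 166.70833333333334
scene 0 36 244.75 153.69444444444446
scene 1 25 292.16 184.52
slug [ 0.6275 -0.2691  0.1479] disc [ 0.6163 -0.0446  0.1835] [(np.float64(279.7347558521972), np.float64(130.4444940736677)), (np.float64(244.6403260361306), np.float64(153.95550299725795))] [(np.float64(298.691628231454), np.float64(166.68560403846874)), (np.float64(292.14851376249095), np.float64(184.54713531747862))]
disc pred from tcp 0.6159829733570737 -0.045665846553331196 0.186
```

Run:
```python
from h import *
ims=[]
o=np.zeros((600,800,3),np.uint8)
k=0
for n,(u0,v0) in(('side',(264,118)),('scene',(232,140))):
    st_=np.mean([np.array(r.capture(n)).astype(float) for _ in range(6)],0); 
    cv2.imwrite(f'pics/avg_{n}.png',st_.astype(np.uint8))
    c=st_[v0:v0+50,u0:u0+40]; c=cv2.resize(c,(400,500),interpolation=cv2.INTER_CUBIC)
    lo,hi=np.percentile(c,1),np.percentile(c,98); c=np.clip((c-lo)/(hi-lo)*255,0,255)
    o[:500,k:k+400]=c
    F=(.638,-.2651,.0728)
    for bx in(-4,):
      for P in [(-22,56),(22,56),(22,-24),(-22,-24)]:
        q=proj(n,fur(F,(P[0]+bx,P[1],146))); cv2.circle(o,(int((q[0]-u0+.5)*10)+k,int((q[1]-v0+.5)*10)),4,(0,0,255),-1)
    for P in [(-28,150),(28,150),(0,150)]:
        q=proj(n,fur(F,(P[0],P[1],130))); cv2.circle(o,(int((q[0]-u0+.5)*10)+k,int((q[1]-v0+.5)*10)),4,(0,255,0),-1)
    k+=400
cv2.imwrite('pics/e6.png',o)
```

```text
(no output)
```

View pics/e6.png

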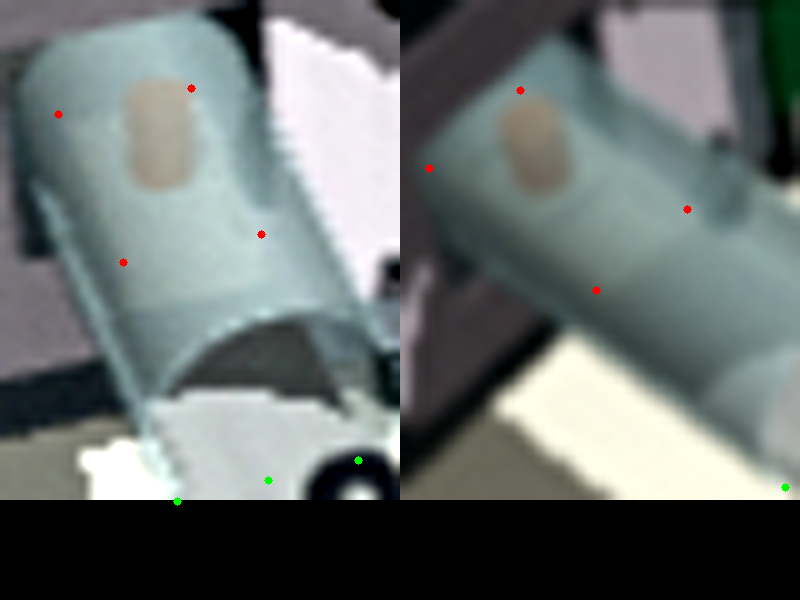

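The enhanced crop shows the pale boat through the glass. Its front lower edge runs from about (135,310) to (262,288) in the left half, and the slug is standing. I'll convert those corners.

Run:
```python
from h import *
np.set_printoptions(precision=1,suppress=True,linewidth=200)
F=(.638,-.2651,.0728)
def inv(X):
    d=np.array(X[:2])-F[:2]; c,s=np.cos(F[2]),np.sin(F[2]); return np.array([c*d[0]+s*d[1],-s*d[0]+c*d[1]])*1000
a=cv2.imread('pics/avg_side.png').astype(float).mean(2)
def fp(n,P): return proj(n,fur(F,P))
from scipy.ndimage import map_coordinates as mc
for n in('side','scene'):
    a=cv2.imread(f'pics/avg_{n}.png').astype(float).mean(2)
    print(n,'along y (z130) x=-4: y from 30..80')
    for x in(-16,-4,8):
        ys=np.arange(36,84,3); q=np.array([fp(n,(x,y,130)) for y in ys]); print(x,mc(a,[q[:,1],q[:,0]],order=1))
    print(' y',ys)
    xs=np.arange(-36,34,3)
    for y,z in((45,146),(30,146),(56,138)):
        q=np.array([fp(n,(x,y,z)) for x in xs]); print(y,z,mc(a,[q[:,1],q[:,0]],order=1))
    print(' x',xs)
print(inv(pix2plane('side',264+13.5-.5,118+31-.5,.13)),inv(pix2plane('side',264+26.2-.5,118+28.8-.5,.13)))
```

```text
side along y (z130) x=-4: y from 30..80
-16 [140.2 140.2 140.  139.2 139.  139.9 140.2 140.7 137.6 133.5 133.4 133.6 133.  126.5 108.7  92.6]
-4 [133.1 132.6 132.6 133.1 133.8 133.7 133.9 132.7 130.6 127.2 125.8 126.1 127.1 129.2 132.4 120.2]
8 [123.2 122.9 122.8 122.5 121.9 121.8 122.6 121.9 120.1 117.6 115.8 116.  116.1 114.7 115.4 116.8]
 y [36 39 42 45 48 51 54 57 60 63 66 69 72 75 78 81]
45 146 [123.8 125.5 130.1 138.  141.8 138.8 140.7 141.5 140.9 139.1 136.9 135.3 133.4 131.2 128.5 126.6 123.1 119.3 112.6 102.4  97.3  93.4 102.1 106.4]
30 146 [113.3 115.  121.3 129.7 138.3 141.9 142.6 140.8 139.9 138.7 137.4 134.1 132.8 131.5 128.6 125.4 122.2 118.3 112.2 102.6  98.1  95.9 106.1 109.6]
56 138 [129.3 133.7 136.8 139.4 143.5 142.7 141.5 139.7 138.3 137.6 135.9 133.9 132.2 129.3 125.7 123.4 120.4 115.9 108.2  98.   94.6 103.1 112.5 102.8]
 x [-36 -33 -30 -27 -24 -21 -18 -15 -12  -9  -6  -3   0   3   6   9  12  15  18  21  24  27  30  33]
scene along y (z130) x=-4: y from 30..80
-16 [136.2 135.8 135.5 135.5 134.4 131.  128.1 127.3 126.8 126.8 126.8 126.6 126.6 126.9 126.8 126.7]
-4 [125.  125.3 124.9 124.8 123.4 120.  117.2 116.4 116.  115.7 116.1 116.1 116.8 117.1 116.5 116.4]
8 [107.1 107.  107.7 108.2 107.5 104.9 102.8 101.6 101.4 101.7 102.5 102.  101.7 102.4 103.  102.6]
 y [36 39 42 45 48 51 54 57 60 63 66 69 72 75 78 81]
45 146 [122.8 127.7 133.4 137.8 138.7 138.3 138.4 139.2 138.1 136.2 134.  130.7 128.  124.7 121.5 117.5 113.  106.4  99.5  92.7  88.   87.8  89.   88.1]
30 146 [123.9 128.4 134.2 138.  138.6 138.1 137.7 136.3 134.7 132.3 129.6 127.5 124.5 121.9 119.1 115.6 110.9 105.3  98.3  92.   88.   86.   87.   88.5]
56 138 [115.7 121.7 131.2 136.5 137.2 136.5 135.  132.7 130.4 128.3 125.1 122.3 119.2 116.1 112.8 108.6 103.5  98.   92.7  88.6  86.8  94.1 108.5 117.5]
 x [-36 -33 -30 -27 -24 -21 -18 -15 -12  -9  -6  -3   0   3   6   9  12  15  18  21  24  27  30  33]
[16.5 59.8] [-23.7  62.1]
```

Run:
```python
from h import *
F=(.638,-.2651,np.radians(4.25))
def T(xf,yd,z): return (*fur(F,(xf,yd+218.5,0))[:2],z,94.25)
print(T(-4.5,200,.171),T(-4.5,34,.171))
plan([T(-4.5,215,.171)],.015)
plan([T(-4.5,34,.171)],.03,start=T(-4.5,215,.171))
```

```text
(np.float64(0.6024979710202777), np.float64(0.15191571425825545), 0.171, 94.25) (np.float64(0.614799980392714), np.float64(-0.013627816468259168), 0.171, 94.25)
--
[-0.0058, 0.0051, 0.0181, 0.0, 0.0, 0.0026]
[-0.0057, 0.0051, 0.0181, 0.0, 0.0, 0.0026]
--
[-0.0517, -0.0, 0.0, 0.0, 0.0, -0.0]
[-0.0517, -0.0, 0.0, 0.0, 0.0, -0.0]
[-0.0517, -0.0, 0.0, 0.0, 0.0, -0.0]
[-0.0517, -0.0, 0.0, 0.0, 0.0, -0.0]
[-0.0517, -0.0, 0.0, 0.0, 0.0, -0.0]
[-0.0517, -0.0, 0.0, 0.0, 0.0, -0.0]
[-0.0517, -0.0, 0.0, 0.0, 0.0, -0.0]
```

carry_out:
  series:
    - [-0.006, 0.005, 0.018, 0, 0, 0.0026]
    - [-0.006, 0.005, 0.018, 0, 0, 0.0026]
    - [-0.05, 0, 0, 0, 0, 0]
    - [-0.05, 0, 0, 0, 0, 0]
    - [0, 0, 0, 0, 0, 0]
    - [0, 0, 0, 0, 0, 0]

```text
time_s: 19.52
tcp_pos: [0.6049, 0.1176, 0.1707]
eef_rot: [[-0.074, 0.997, -0.002], [0.997, 0.074, 0.0], [0.001, -0.002, -1.0]]
wrist_force: [-0.5, -0.1, -1.7]
opening: 0.315
grasp_force: 59.3
```

```bash
cat >> h.py <<'E'
F=(.638,-.2651,np.radians(4.25))
def T(xf,yd,z): return (*fur(F,(xf,yd+218.5,0))[:2],z,94.25)
def inv(X):
    d=np.array(X[:2])-F[:2]; c,s=np.cos(F[2]),np.sin(F[2]); return np.array([c*d[0]+s*d[1],-s*d[0]+c*d[1]])*1000
def disc():
    s=r.observe(); R=np.array(s['eef_rot']); X=np.array(s['tcp_pos'])-.2185*R[:,0]; print('disc_f',inv(X).round(1),'z',X[2].round(4)-.0028)
E
python3 - <<'E'
from h import *
st(); disc(); snap('side','s7')
plan([T(-4.5,34,.171)],.03)
E
```

```text
t 19.52 tcp [0.6049 0.1176 0.1707] psi 94.26 zz [-0.002  0.    -1.   ] q [-0.13  0.77 -0.25  1.66  0.25  0.75 -0.42] F [-0.5 -0.1 -1.7] op 0.315 59.3
disc_f [ -4.6 165.6] z 0.1678
--
[-0.0529, 0.0, -0.0, 0.0, 0.0, 0.0001]
[-0.0529, 0.0, -0.0, 0.0, 0.0, 0.0001]
[-0.0529, 0.0, -0.0, 0.0, 0.0, 0.0001]
[-0.0529, 0.0, -0.0, 0.0, 0.0, 0.0001]
[-0.0529, 0.0001, -0.0, 0.0, 0.0, 0.0001]
```

carry_out:
  series:
    - [-0.04, 0, 0, 0, 0, 0]
    - [-0.04, 0, 0, 0, 0, 0]
    - [-0.04, 0, 0, 0, 0, 0]
    - [-0.04, 0, 0, 0, 0, 0]
    - [-0.04, 0, 0, 0, 0, 0]
    - [-0.04, 0, 0, 0, 0, 0]
    - [-0.023, 0, 0, 0, 0, 0]
    - [0, 0, 0, 0, 0, 0]

```text
time_s: 20.58
tcp_pos: [0.6147, -0.0157, 0.1711]
eef_rot: [[-0.072, 0.997, -0.001], [0.997, 0.072, -0.001], [-0.001, -0.001, -1.0]]
wrist_force: [0.1, -0.1, -0.8]
opening: 0.31
grasp_force: 59.3
```

Run:
```python
from h import *
st(); disc(); a=snap('side','s8'); b=snap('scene','c8')
o=np.zeros((500,800,3),np.uint8)
for i,(m,u,v) in enumerate(((a,264,118),(b,232,140))): 
    c=cv2.resize(m[v:v+50,u:u+40].astype(float),(400,500),interpolation=cv2.INTER_CUBIC); lo,hi=np.percentile(c,1),np.percentile(c,98); o[:,400*i:400*i+400]=np.clip((c-lo)/(hi-lo)*255,0,255)
cv2.imwrite('pics/e8.png',o)
```

```text
t 20.57 tcp [ 0.6147 -0.0157  0.1711] psi 94.14 zz [-0.001 -0.001 -1.   ] q [ 0.1   0.77 -0.27  1.66  0.27  0.76 -0.23] F [ 0.1 -0.1 -0.8] op 0.31 59.3
disc_f [-5.1 32. ] z 0.1685
```

View pics/e8.png

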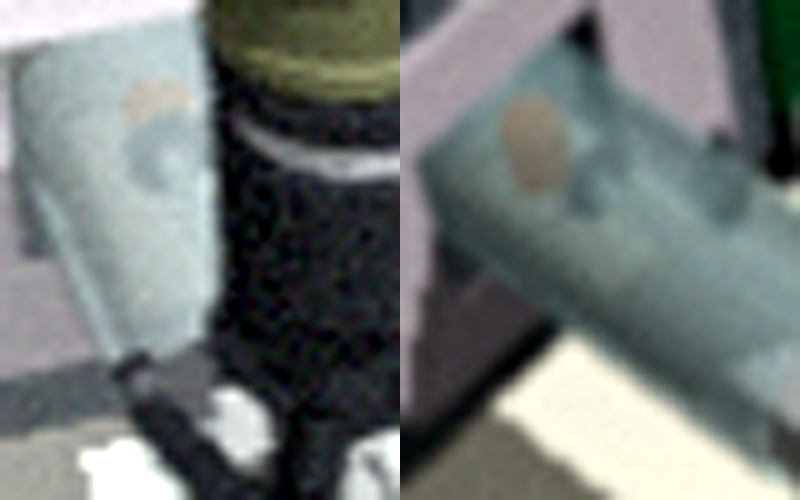

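The disc now shows through the glass at (155,155) in the left half, in front of the slug and inside the boat's front pocket, with no contact force. I'll lower it gently.

carry_out:
  series:
    - [0, 0, 0.01, 0, 0, 0]
    - [0, 0, 0.01, 0, 0, 0]
    - [0, 0, 0.006, 0, 0, 0]
    - [0, 0, 0, 0, 0, 0]
    - [0, 0, 0, 0, 0, 0]

```text
time_s: 21.3
tcp_pos: [0.6148, -0.0144, 0.1583]
eef_rot: [[-0.074, 0.997, -0.001], [0.997, 0.074, -0.001], [-0.0, -0.001, -1.0]]
wrist_force: [0.0, -0.7, -1.3]
opening: 0.31
grasp_force: 59.3
```

Run:
```python
from h import *
for _ in range(3): st(); r.capture('side')
disc()
```

```text
t 21.3 tcp [ 0.6148 -0.0144  0.1583] psi 94.24 zz [-0.001 -0.001 -1.   ] q [ 0.1   0.78 -0.26  1.67  0.28  0.73 -0.23] F [ 0.  -0.7 -1.3] op 0.31 59.3
t 21.35 tcp [ 0.6148 -0.0144  0.1583] psi 94.25 zz [-0.001 -0.001 -1.   ] q [ 0.1   0.78 -0.26  1.67  0.28  0.73 -0.23] F [-0.1 -0.3 -1.8] op 0.315 59.3
t 21.4 tcp [ 0.6149 -0.0144  0.1584] psi 94.24 zz [-0.001 -0.001 -1.   ] q [ 0.1   0.78 -0.26  1.67  0.28  0.73 -0.23] F [-0.1 -0.8 -1.7] op 0.311 59.3
disc_f [-4.5 33.2] z 0.1557
```

carry_out:
  series:
    - [0, 0, 0.005, 0, 0, 0]
    - [0, 0, 0, 0, 0, 0]
    - [0, 0, 0, 0, 0, 0]
    - [0.02, 0, 0, 0, 0, 0]
    - [0.02, 0, 0, 0, 0, 0]
    - [0.02, 0, 0, 0, 0, 0]
    - [0.02, 0, 0, 0, 0, 0]
    - [0, 0, 0, 0, 0, 0]

```text
time_s: 22.45
tcp_pos: [0.6117, 0.0276, 0.1558]
eef_rot: [[-0.076, 0.997, -0.001], [0.997, 0.076, 0.001], [0.001, -0.001, -1.0]]
wrist_force: [-0.4, 0.2, -1.3]
opening: 0.315
grasp_force: 59.3
```

Run:
```python
from h import *
st(); disc(); b=snap('scene','c9'); a=b.astype(float); w=a[...,2]-a[...,0]; yy,xx=np.mgrid[:400,:640]; m=(np.hypot(xx-250,yy-157)<16); m&=(w>w[m].max()*.45); print(m.sum(),xx[m].mean(),yy[m].mean())
print(r.boxes_of('scene','slug')[:2],r.boxes_of('scene','boat')[:2])
for y in(-3,10,20,30,40): print(y,proj('scene',fur(F,(-10,y,148))))
```

```text
t 22.45 tcp [0.6117 0.0276 0.1558] psi 94.38 zz [-0.001  0.001 -1.   ] q [ 0.02  0.78 -0.26  1.68  0.27  0.72 -0.29] F [-0.4  0.2 -1.3] op 0.315 59.3
disc_f [-4.1 75.3] z 0.1528
41 250.0731707317073 157.9268292682927
[] []
-3 (np.float64(244.52893859405248), np.float64(154.0972066119459))
10 (np.float64(247.22997525448966), np.float64(156.04858411511253))
20 (np.float64(249.31898041287434), np.float64(157.55779638526775))
30 (np.float64(251.41787495927943), np.float64(159.07415329347475))
40 (np.float64(253.52672928513357), np.float64(160.59770569437453))
```

The slug moved about 26 mm with the rod, so the boat is hooked. I'll draw it out.

carry_out:
  series:
    - [0.012, 0, 0, 0, 0, 0]
    - [0.025, 0, 0, 0, 0, 0]
    - [0.035, 0, 0, 0, 0, 0]
    - [0.04, 0, 0, 0, 0, 0]
    - [0.04, 0, 0, 0, 0, 0]
    - [0.04, 0, 0, 0, 0, 0]
    - [0.04, 0, 0, 0, 0, 0]
    - [0.04, 0, 0, 0, 0, 0]

```text
time_s: 23.6
tcp_pos: [0.6015, 0.1626, 0.1556]
eef_rot: [[-0.074, 0.997, -0.001], [0.997, 0.074, -0.001], [-0.001, -0.001, -1.0]]
wrist_force: [-0.5, -2.5, -1.8]
opening: 0.312
grasp_force: 59.3
```

carry_out:
  series:
    - [0.035, 0, 0, 0, 0, 0]
    - [0.022, 0, 0, 0, 0, 0]
    - [0.012, 0, 0, 0, 0, 0]
    - [0.005, 0, 0, 0, 0, 0]
    - [0, 0, 0, 0, 0, 0]
    - [0, 0, 0, 0, 0, 0]

```text
time_s: 24.35
tcp_pos: [0.599, 0.198, 0.1556]
eef_rot: [[-0.074, 0.997, -0.001], [0.997, 0.074, -0.0], [-0.0, -0.001, -1.0]]
wrist_force: [0.5, 0.3, -1.5]
opening: 0.312
grasp_force: 59.3
```

Run:
```python
from h import *
st(); disc(); 
for n in('scene','side'):
    snap(n,n+'10')
    for t in('boat','slug'):
        for b in r.boxes_of(n,t)[:1]: print(n,t,np.round(b['xyz'],3),round(b['p'],2),'furn',inv(b['xyz']).round(1))
        for m in r.outline_of(n,t)[:1]:
            ys,xs=np.nonzero(m['mask']); print(len(xs),xs.mean(),ys.mean(),inv(pix2plane(n,xs.mean(),ys.mean(),.148)).round(1))
```

```text
t 24.35 tcp [0.599  0.198  0.1556] psi 94.22 zz [-0.001 -0.    -1.   ] q [-0.27  0.8  -0.23  1.62  0.24  0.75 -0.53] F [ 0.5  0.3 -1.5] op 0.312 59.3
disc_f [ -4.7 246.2] z 0.1529
scene boat [ 0.627 -0.043  0.134] 0.51 furn [  5.2 222. ]
232 291.3189655172414 192.75862068965517 [  4.  223.9]
scene slug [ 0.616 -0.066  0.156] 0.59 furn [ -7.  200.4]
39 287.1794871794872 185.2051282051282 [ -9.1 194.2]
side boat [ 0.624 -0.051  0.137] 0.61 furn [  1.4 214.5]
190 296.16315789473686 180.0421052631579 [  7.2 234.2]
side slug [0.598 0.235 0.164] 0.58 furn [ -2.5 501.4]
```

carry_out:
  series:
    - [-0.01, 0, 0, 0, 0, 0]
    - [0, 0, 0, 0, 0, 0]
    - [0, 0, -0.02, 0, 0, 0]
    - [0, 0, -0.03, 0, 0, 0]
    - [0, 0, -0.05, 0, 0, 0]
    - [0, 0, -0.05, 0, 0, 0]
    - [0, 0, -0.03, 0, 0, 0]
    - [0, 0, 0, 0, 0, 0]

```text
time_s: 25.85
tcp_pos: [0.6002, 0.1935, 0.2472]
eef_rot: [[-0.074, 0.997, 0.002], [0.997, 0.074, 0.001], [0.0, 0.002, -1.0]]
wrist_force: [-0.3, 0.3, -1.9]
opening: 0.315
grasp_force: 59.3
```

Run:
```python
from h import *
st(); disc(); a=snap('side','s11'); cv2.imwrite('pics/z11.png',cv2.resize(a[80:280,200:440],None,fx=3,fy=3,interpolation=cv2.INTER_CUBIC))
# lay target: handle grip (.46,.27) heading of disc -60deg => psi 120 
p=r.observe()['tcp_pos']
plan([(.53,.25,.2,115),(.50,.25,.06,115),(.50,.25,.0175,115)],.045,9)
print(.5+.221*np.cos(np.radians(-65)),.25+.221*np.sin(np.radians(-65)))
```

```text
t 25.85 tcp [0.6002 0.1935 0.2472] psi 94.25 zz [ 0.002  0.001 -1.   ] q [-0.25  0.69 -0.25  1.54  0.2   0.94 -0.49] F [-0.3  0.3 -1.9] op 0.315 59.3
disc_f [ -3.8 241.7] z 0.2443
--
[0.0412, -0.0433, 0.0306, 0.0, 0.0, -0.0384]
[0.0461, -0.038, 0.0306, 0.0, 0.0, -0.0384]
[0.0504, -0.0322, 0.0306, 0.0, 0.0, -0.0384]
[0.0063, -0.0136, 0.07, 0.0, 0.0, 0.0]
[0.0063, -0.0136, 0.07, 0.0, 0.0, 0.0]
[0.0063, -0.0136, 0.07, 0.0, 0.0, 0.0]
[0.0063, -0.0136, 0.07, 0.0, 0.0, 0.0]
[0.0, 0.0, 0.085, 0.0, 0.0, 0.0]
0.5933986358446945 0.049705979064900374
```

View pics/z11.png

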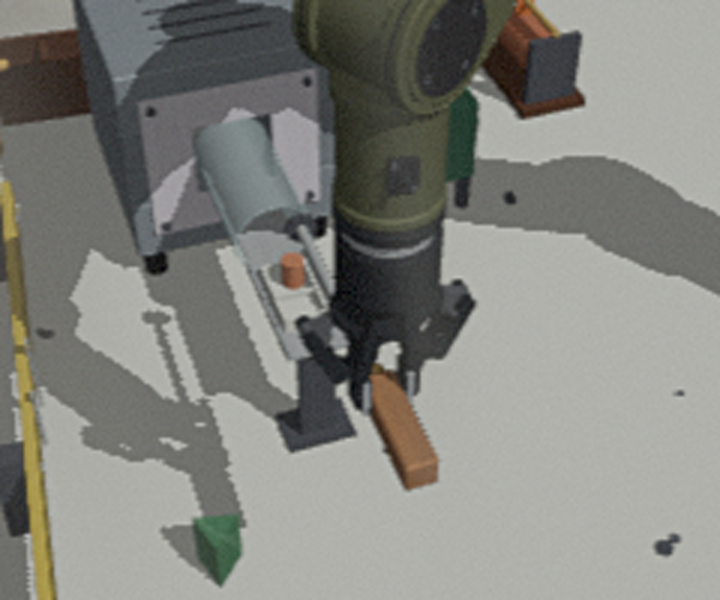

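The boat and the standing slug at (292,270) are on the apron, clear of the mouth, and the rod is unhooked above them. I'll lay the rod on open bench.

Run:
```python
from h import *
plan([(.47,.27,.22,94.25),(.47,.27,.0175,94.25)],.045,9)
```

```text
--
[0.0431, -0.0617, 0.0129, 0.0, 0.0, 0.0]
[0.0431, -0.0617, 0.0129, 0.0, 0.0, 0.0]
[0.0431, -0.0617, 0.0129, 0.0, 0.0, 0.0]
[0.0431, -0.0617, 0.0129, 0.0, 0.0, 0.0]
[0.0, 0.0, 0.081, 0.0, 0.0, -0.0]
[0.0, 0.0, 0.081, 0.0, 0.0, -0.0]
[0.0, 0.0, 0.081, 0.0, 0.0, -0.0]
[0.0, 0.0, 0.081, 0.0, 0.0, -0.0]
--
[0.0, 0.0, 0.081, 0.0, 0.0, -0.0]
```

carry_out:
  series:
    - [0.043, -0.062, 0.013, 0, 0, 0]
    - [0.043, -0.062, 0.013, 0, 0, 0]
    - [0.043, -0.062, 0.013, 0, 0, 0]
    - [0.043, -0.062, 0.013, 0, 0, 0]
    - [0, 0, 0.08, 0, 0, 0]
    - [0, 0, 0.08, 0, 0, 0]
    - [0, 0, 0.08, 0, 0, 0]
    - [0, 0, 0, 0, 0, 0]

```text
time_s: 26.9
tcp_pos: [0.4666, 0.268, 0.0967]
eef_rot: [[-0.075, 0.997, -0.008], [0.997, 0.075, -0.005], [-0.005, -0.008, -1.0]]
wrist_force: [-0.3, -0.7, -1.3]
opening: 0.311
grasp_force: 59.6
```

Run:
```python
from h import *
st()
```

```text
t 26.9 tcp [0.4666 0.268  0.0967] psi 94.28 zz [-0.008 -0.005 -1.   ] q [-0.51  0.8  -0.16  1.93  0.28  0.44 -0.81] F [-0.3 -0.7 -1.3] op 0.311 59.6
```

carry_out:
  series:
    - [0, 0, 0.06, 0, 0, 0]
    - [0, 0, 0.06, 0, 0, 0]
    - [0, 0, 0.025, 0, 0, 0]
    - [0, 0, 0.01, 0, 0, 0]
    - [0, 0, 0.002, 0, 0, 0]
    - [0, 0, 0, 0, 0, 0]
    - [0, 0, 0, 0, 0, 0]

```text
time_s: 27.78
tcp_pos: [0.4695, 0.2697, 0.0218]
eef_rot: [[-0.074, 0.997, -0.0], [0.997, 0.074, 0.0], [0.0, -0.0, -1.0]]
wrist_force: [-0.1, -0.3, -1.5]
opening: 0.314
grasp_force: 59.7
```

carry_out:
  series:
    - [0, 0, 0, 0, 0, 0]
    - [0, 0, 0, 0, 0, 0]
    - [0, 0, 0, 0, 0, 0]
    - [0, 0, 0, 0, 0, 0]
    - [0, 0, -0.02, 0, 0, 0]
    - [0, 0, -0.06, 0, 0, 0]
    - [0, 0, -0.1, 0, 0, 0]
    - [0, 0, -0.1, 0, 0, 0]
  claw: -1

```text
time_s: 28.78
tcp_pos: [0.4691, 0.2694, 0.1631]
eef_rot: [[-0.074, 0.997, -0.001], [0.997, 0.074, -0.001], [-0.001, -0.001, -1.0]]
wrist_force: [0.9, 0.9, -0.5]
opening: 1.008
grasp_force: 0.0
```

carry_out:
  series:
    - [0, 0, -0.08, 0, 0, 0]
    - [0, 0, 0, 0, 0, 0]
    - [0, 0, 0, 0, 0, 0]

```text
time_s: 29.15
tcp_pos: [0.4689, 0.2692, 0.2011]
eef_rot: [[-0.074, 0.997, -0.002], [0.997, 0.074, -0.001], [-0.001, -0.002, -1.0]]
wrist_force: [0.4, -0.8, -0.7]
opening: 1.001
grasp_force: 0.0
```

Run:
```python
from h import *
st()
for n in('wrist','scene','side'):
    snap(n,n+'12')
    if n=='wrist': rodline('rod')
    for t in('rod','boat','slug','prism','pulley','zinc_cube','copper_cylinder','calorimeter'):
        for b in r.boxes_of(n,t)[:1]: print(n,t,np.round(b['xyz'],3),round(b['p'],2),inv(b['xyz']).round(0) if t in('boat','slug') else '')
cv2.imwrite('pics/z12.png',np.vstack([cv2.resize(cv2.imread('pics/side12.png'),(480,300)),cv2.resize(cv2.imread('pics/scene12.png'),(480,300))]))
```

```text
t 29.15 tcp [0.4689 0.2692 0.2011] psi 94.24 zz [-0.002 -0.001 -1.   ] q [-0.46  0.64 -0.24  1.86  0.23  0.67 -0.76] F [ 0.4 -0.8 -0.7] op 1.001 0.0
rod 0.95 4178 ends [0.48633879 0.05067479] [0.46360667 0.3530247 ] ang 94.29968401300304 w [0.00716608 0.08204357]
wrist rod [0.471 0.277 0.03 ] 0.98 
wrist prism [0.732 0.155 0.021] 0.63 
wrist pulley [0.732 0.237 0.012] 0.65 
wrist zinc_cube [0.653 0.39  0.04 ] 0.7 
wrist copper_cylinder [0.705 0.318 0.048] 0.75 
wrist calorimeter [0.54  0.443 0.047] 0.65 
scene rod [0.48  0.277 0.022] 0.77 
scene boat [ 0.623 -0.043  0.135] 0.54 [  2. 223.]
scene pulley [0.739 0.236 0.013] 0.62 
scene zinc_cube [0.668 0.4   0.041] 0.76 
scene copper_cylinder [0.72  0.323 0.053] 0.56 
scene calorimeter [0.529 0.47  0.047] 0.76 
side boat [ 0.619 -0.044  0.136] 0.82 [ -3. 222.]
side slug [ 0.616 -0.066  0.155] 0.55 [ -7. 200.]
side prism [0.739 0.142 0.038] 0.79 
side pulley [0.743 0.235 0.009] 0.61 
side zinc_cube [0.665 0.402 0.039] 0.61 
side calorimeter [0.543 0.459 0.05 ] 0.88
```

```bash
python3 -c "
from workcell import r
print(r.sign_off())"
```

```text
the job is handed in; nothing more can be done
None
```

I handed the job in at about 29 s: by the last camera readings the boat is on the apron, about 20 mm clear of the tube's mouth, with the slug standing in it, and the rod lies flat on the bench. The tube was not knocked and the other things have not moved.

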